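# Dress the burnisher spindle

### The arm

A 6-joint arm with a two-finger parallel gripper is mounted at the origin on the work surface. World frame = base frame: x ahead of the robot, y to its left, z up, the work surface at z = 0. Lengths are in mm, angles in rad, forces in N, time in s.
With the tool pointing down it reaches from about 400 to 925 mm from the base axis. Payload 12.5 kg.
Tool frame: the origin (TCP) lies at the very end of the fingers, on their centre line; the grasp point (between the pads) lies 19 mm behind it; z points along the fingers, y is the line along which they close (so a half turn about z gives the same grasp; the last joint's range is limited). The gripper opens to 95 mm and grips with 3 to 60 N. Pads are 20 mm wide; open, the fingers measure 119 mm over their backs; the gripper's body (75 mm by 180 mm) begins 59 mm behind the grasp point.
Start: joints at [-1.433, 0.491, 1.559, -0, 1.092, -0.106], TCP at [150.892, -606.53, 214.661] pointing down, gripper open.
Joint ranges: [-3.1, 3.1], [-0.84, 2.19], [0.05, 2.79], [-1.13, 4.28], [0.06, 2.93], [-2.69, 2.69]. Speed limits (rad/s): [2.22, 2.22, 2.79, 3.14, 3.14, 3.14].

### API

Orientations are given as [roll, pitch, yaw] about the fixed x, y, z axes, in that order (R = Rz(yaw) Ry(pitch) Rx(roll)).
In Python, from cell import state, imaging, env, spot_in, mark_of gives the robot as it stands. The module is installed in compiled form; this text tells all that it offers.
- The arm moves only by the tool step_arm, never from a script. Its argument "increments" is a list of rows, each an object with "slide": the shift along the tool's x, y, z in m, a list of three; "roll": the turn about the tool's z in rad. A call has 1 to 5 rows; each row is the pose to reach, as a shift and turn from the pose commanded when the call began, along the tool's axes at that moment; what a row does not reach only later rows make up. A row lasts 1/8 s, in which the tool goes at most 62.5 mm and 10.7 degrees, less where a joint would pass 70% of its speed; a pose out of reach is approached as far as the arm can. A call with a gripper value outside its range is refused whole. "fingers" is the opening, from 0 (shut) to 1 (fully open), set as the call begins (left out, the last holds). The fingers move at their own pace and stop on an object; the grip force is fixed at half the most. Time passes only in rows, so rows that repeat a pose let the fingers close. It gives the time, the measured TCP pose, the force, the opening and the grip force at its end, in the units of the state.
- state(): the state, without advancing time (a new reading comes with each control period).
- imaging.read_camera(name): name is "scene" or "top" or "wrist"; returns a dict with "color" (480x640x3 uint8, red, green, blue), "z_map" (480x640 float32, mm along the optical axis (not along the pixel's ray), 0 where there is no reading), "intrinsics" (3x3 intrinsics, pixels), "camera_from_world" (4x4, takes a point from world to camera coordinates). Camera axes: x right, y up, looking along -z (the intrinsics and any distortion apply to the point x, -y, -z); pixel columns grow to the right and rows downward; lengths in mm; the calibration is good to about 2 mm. A picture is of the moment at which its call begins.
- env.job_done(): hands the job in; it is judged then, once.
Trained networks look in the newest picture that a camera, given by its name, has taken for a name from the list of things; names that differ only in an ending like _2 or _b are one class to them, and where a whole thing is asked for, a point or a joint stands for the part that bears it (a point fixed in the world has none). Each returns a list of dicts, best first, with "confidence" (0 to 1); they miss things now and then, are a little off and sometimes report something else, mostly with a low value. They report only what shows in the picture. A call takes as long as a camera call. They do not tell look-alikes from the thing itself.
- spot_in(camera, target): "bbox" ([left, top, right, bottom] in pixels, round what is visible of it).
- mark_of(camera, target): "uv" ([column, row] in pixels: a listed point, or the origin of a listed thing).
The state is a dict: "t": time; "joints": joint angles; "qvel": joint speeds; "tau": joint torques, N m; "eef_pos": TCP position; "tcp_rot": TCP orientation; "ft_force": force on the tool from outside, world axes, zero at the start; "moment": the same for the moment, N m; "opening": opening from 0.0 (shut) to 1.0 (fully open); "grip_force": force on a finger pad.
Only numpy, scipy, OpenCV 4.12 (cv2) and the standard library are available. Lean on these libraries where they do the work, as an engineer would, in place of code of your own. Each camera call takes 0.05 s, during which the arm holds its last target. There are 200 camera calls.

### The job

Get the edge burnisher ready: slide the plain metal spacer sleeve over the upright spindle first, then the grooved wooden wheel on top of it, lowering both rather than dropping them. Then press the stack straight down until the stiff black collar underneath sits fully home on the spindle's shoulder, let go, and leave everything else on the bench where it is.

Things in the scene. Friction and masses are not known exactly. Their poses are not given: they have to be found in the camera images.
- seat (a point): centre of the spindle's shoulder, on the spindle axis, 75 mm above the bench; z up along the axis. The burnisher is a fixed low grey box (230 x 150 mm, 64 mm high, reaching 70 mm from the axis on its -x side and 160 mm on its +x side; x is the machine's long direction) with a round dark shoulder 70 mm across. From the shoulder rises the steel spindle, 20 mm diameter and 100 mm tall, the last 12 mm a blunt cone 8 mm wide at the tip
- collar (a joint): height in m of the collar's underside above the shoulder: 0 = fully home on the shoulder, at most 0.040; starts raised by 15 to 35 mm. A black disc 34 mm across and 8 mm thick round the spindle. It slides up and down stiffly: it stays where it is, carries both parts without moving, and yields to about 7 N of downward push (8 N at 40 mm/s). With the collar home and both parts on it the top of the stack is 68 mm above the shoulder and 32 mm of spindle stands out of it
- collar_top (a point): centre of the collar's upper face, on the spindle axis
- sleeve_mid (a point): centre of the loose spacer sleeve: plain bare-aluminium tube, 36 mm outside diameter, 23 mm bore right through, 30 mm tall, standing on the bench with its bore upright; the point is on its axis half-way up (15 mm). z along the axis; both ends are alike. About 60 g
- wheel_mid (a point): centre of the loose burnishing wheel: dark wooden ring with three shallow grooves round it, 50 mm outside diameter, 23 mm bore right through, 30 mm tall, lying with its bore upright; the point is on its axis half-way up (15 mm). z along the axis; both ends are alike. About 80 g
- spool: bystander: grey solid thread spool without a bore, 42 mm across, 50 mm tall, standing; origin at its underside. It stands among the sleeve and the wheel, at least 100 mm between centres
- weight: bystander: dark steel dome, 84 mm across, 38 mm tall; origin at its underside
- gluejar: bystander: white jar with a green cap, 60 mm across, 85 mm tall; origin at its underside
- mallet: bystander: white-headed mallet lying down, 230 mm long, 56 mm high; origin under its middle
- bevel: bystander: small wooden-handled hand tool, 160 mm long, lying down
- slicker: bystander: small wooden block, 110 x 35 x 18 mm, lying on the bench nearer the robot; origin at its underside
Things that resemble listed ones, but are neither listed nor needed, are in the scene too. What is shaped like the part that bears wheel_mid but purple is not meant.

How it is judged (in metres and radians):
On the way, in this order (a step that is already met when the one before it is completed fails the run):
1. the sleeve is round the spindle, resting on the collar (horizontal distance between sleeve_mid and seat below 0.005 m and z of sleeve_mid in the frame of collar_top below 0.019 m), for 0.2 s.
2. the wheel is round the spindle, resting on the sleeve (horizontal distance between wheel_mid and seat below 0.005 m and z of wheel_mid in the frame of collar_top between 0.041 and 0.049 m), for 0.2 s.
At the end, for the whole second after the job is handed in: The collar is within 3 mm of the shoulder; the sleeve and then the wheel are round the spindle (centres within 5 mm of its axis, level within 0.12 rad), the sleeve's centre 94 to 102 mm and the wheel's 124 to 132 mm above the bench, both at rest and released (value of joint collar below 0.003 m and horizontal distance between each of sleeve_mid, wheel_mid and seat below 0.005 m and height (world z) of sleeve_mid between 0.094 and 0.102 m and height (world z) of wheel_mid between 0.124 and 0.132 m and angle between the z axis of each of sleeve_mid, wheel_mid and the z axis of seat, either way round below 0.12 rad and linear speed of each of sleeve, wheel below 0.02 m/s); the robot touches nothing.
It fails at once if the sleeve was dropped down the spindle (faster than 0.6 m/s round it) (linear speed of sleeve above 0.6 m/s and horizontal distance between sleeve_mid and seat below 0.006 m and height (world z) of sleeve_mid below 0.18 m).
It fails at once if the wheel was dropped down the spindle (faster than 0.6 m/s round it) (linear speed of wheel above 0.6 m/s and horizontal distance between wheel_mid and seat below 0.006 m and height (world z) of wheel_mid below 0.18 m).
It fails at once if a bystander was moved by more than 25 mm (distance of any of spool, weight, gluejar, mallet, bevel, slicker from where it was at the start of the episode above 0.025 m).
It also fails if it takes over 66 s, if anything falls off the work surface, if the arm or the gripper's body presses on something with over 40 N, if the wrist force passes 120 N, or if a joint passes its speed limit or range.

## Working session

There is one attempt and no reset: what is moved stays moved. The work goes in short steps, Python scripts to look and compute and a tool call to move; the robot and the scene stay as the last step left them, time stands still between calls to the robot, and variables do not carry over. Pictures are saved under pics/ and viewed, at most 10 in all, crops included, and the job is handed in when it is done.

Besides the shell and the picture viewer there is one more tool, called as name([rows], argument=value, ...), one row to a line, values as JSON. step_arm: Moves the arm, as the interface text tells. Its arguments: {"type":"object","properties":{"increments":{"type":"array"},"fingers":{"type":"number"}},"required":["increments"]}

```bash
mkdir -p pics; cat > h.py <<'E'
import numpy as np, cv2
from cell import state, imaging, env, spot_in, mark_of
def cam(n): return imaging.read_camera(n)
def world(c,u,v,z=None):
    """pixel(s)-> world, using depth z (mm along axis) or z_map"""
    K=c["intrinsics"]; 
    if z is None: z=c["z_map"][int(round(v)),int(round(u))]
    p=np.array([(u-K[0,2])/K[0,0]*z, -(v-K[1,2])/K[1,1]*z, -z,1.])
    return (np.linalg.inv(c["camera_from_world"])@p)[:3]
def onplane(c,u,v,h):
    a=world(c,u,v,100.);b=world(c,u,v,200.)
    return a+(b-a)*(h-a[2])/(b[2]-a[2])
def pix(c,P):
    K=c["intrinsics"];p=c["camera_from_world"]@np.append(P,1.)
    return np.array([K[0,0]*p[0]/-p[2]+K[0,2],K[1,1]*-p[1]/-p[2]+K[1,2]])
def cloud(c):
    z=c["z_map"];K=c["intrinsics"];v,u=np.mgrid[:480,:640]
    p=np.stack([(u-K[0,2])/K[0,0]*z,-(v-K[1,2])/K[1,1]*z,-z,np.ones_like(z)],-1)
    w=(p@np.linalg.inv(c["camera_from_world"]).T)[...,:3]; w[z==0]=np.nan
    return w
E
python3 - <<'E'
from h import *
for n in ("top","scene"):
    c=cam(n); cv2.imwrite(f"pics/{n}0.png",c["color"][...,::-1])
    print(n,np.linalg.inv(c["camera_from_world"])[:3,3].round())
    for t,h in (("seat",75),("collar_top",105),("sleeve_mid",15),("wheel_mid",15),("spool",0),("weight",0),("gluejar",0),("mallet",0),("bevel",0),("slicker",0)):
        for m in mark_of(n,t)[:3]:
            u,v=m["uv"]; print(t,round(m["confidence"],2),int(u),int(v),onplane(c,u,v,h).round())
E
```

```text
top [ 431. -111. 1233.]
seat 0.97 184 244 [531. 181.  75.]
collar_top 0.54 178 241 [535. 185. 105.]
sleeve_mid 0.67 416 289 [ 441. -282.   15.]
wheel_mid 0.9 319 200 [627. -84.  15.]
wheel_mid 0.81 365 212 [ 601. -178.   15.]
wheel_mid 0.66 415 218 [ 588. -283.   15.]
spool 0.76 340 286 [ 450. -126.    0.]
weight 0.61 319 127 [786. -84.   0.]
gluejar 0.76 378 130 [ 778. -209.    0.]
mallet 0.73 378 129 [ 780. -210.    0.]
mallet 0.66 443 171 [ 690. -346.    0.]
bevel 0.6 228 136 [770. 109.   0.]
slicker 0.65 433 355 [ 308. -316.    0.]
slicker 0.58 318 126 [789. -83.   0.]
scene [ 891. -623.  588.]
seat 0.95 376 175 [529. 184.  75.]
collar_top 0.53 381 163 [533. 191. 105.]
sleeve_mid 0.77 212 302 [ 452. -280.   15.]
wheel_mid 0.92 313 302 [ 599. -179.   15.]
wheel_mid 0.77 272 335 [ 584. -276.   15.]
wheel_mid 0.58 355 274 [624. -74.  15.]
spool 0.74 267 263 [ 455. -130.    0.]
spool 0.38 459 259 [771. 103.   0.]
weight 0.75 433 321 [789. -85.   0.]
gluejar 0.61 397 365 [ 777. -204.   -0.]
mallet 0.73 299 410 [ 693. -353.    0.]
bevel 0.91 461 257 [773. 111.   0.]
slicker 0.67 137 286 [ 295. -319.    0.]
```

View pics/top0.png

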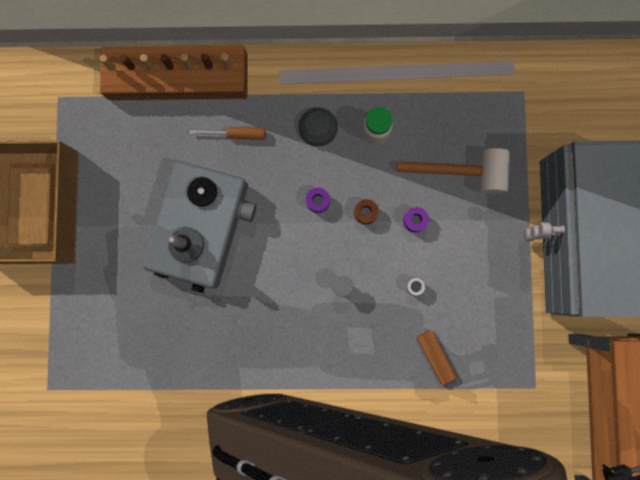

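View pics/scene0.png

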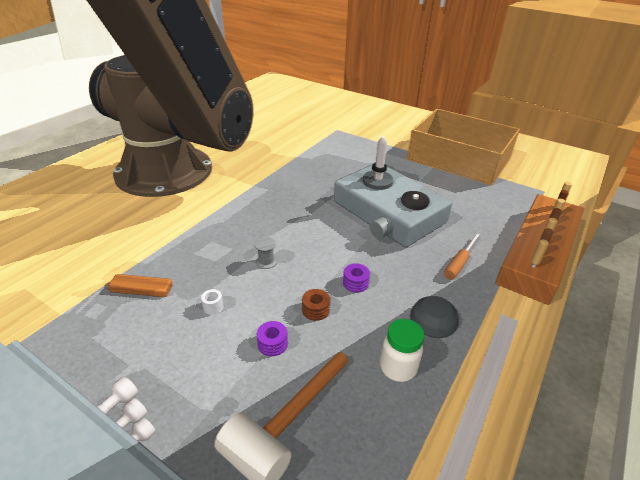

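In the top picture, the things that could be taken for the wheel are the brown grooved ring (366,211) and two purple rings (318,200) and (416,219), which are excluded by colour. I choose the brown one. The sleeve is the only bare tube, at (416,287); the spool (340,286) has no bore. The spindle is at about (180,242), and the black knob at (202,190) on the same box is not it.

```bash
python3 - <<'E'
from h import *
from scipy.optimize import least_squares
s=state();print({k:np.round(v,3) for k,v in s.items()})
def fit(P):
    r=least_squares(lambda q:np.hypot(P[:,0]-q[0],P[:,1]-q[1])-q[2],[*P[:,:2].mean(0),15],loss="soft_l1",f_scale=1.5);return r.x.round(1)
for n in ("top","scene"):
    c=cam(n);w=cloud(c)
    def sel(x,y,r,lo,hi):
        m=(np.hypot(w[...,0]-x,w[...,1]-y)<r)&(w[...,2]>lo)&(w[...,2]<hi);return w[m]
    for nm,x,y,r in (("sleeve",446,-281,32),("wheel",600,-178,38)):
        P=sel(x,y,r,24,36);print(n,nm,len(P),"z",np.median(P[:,2]).round(1),"mid bbox",((P[:,:2].min(0)+P[:,:2].max(0))/2).round(1),"ext",np.ptp(P[:,:2],axis=0).round(1),"mean",P[:,:2].mean(0).round(1))
    for lo,hi in ((80,85),(85,92),(92,98),(98,104),(104,110),(110,116),(116,122),(122,140),(140,160),(160,180)):
        P=sel(532,184,32,lo,hi)
        if len(P): print(n,"spindle",lo,len(P),P[:,:2].mean(0).round(1),"ext",np.ptp(P[:,:2],axis=0).round(1), fit(P) if len(P)>5 else "")
    P=sel(610,150,60,70,140); print("knob",len(P),P.mean(0).round(),P[:,2].max())
    P=sel(450,-128,35,40,60); print("spool",len(P),P.mean(0).round())
t=cv2.imread("pics/top0.png");a=cv2.imread("pics/scene0.png")
a1=cv2.resize(a[120:240,310:460],None,fx=4,fy=4,interpolation=cv2.INTER_CUBIC)
a2=cv2.resize(a[250:370,190:390],None,fx=2,fy=2,interpolation=cv2.INTER_CUBIC)
o=np.zeros((600,800,3),np.uint8);b=cv2.resize(a[130:210,340:440],(450,360),interpolation=cv2.INTER_CUBIC);o[:360,:450]=b;o[360:600,:400]=a2
o[:300,460:800]=cv2.resize(t[180:300,350:486],(340,300));o[310:600,460:800]=cv2.resize(t[180:300,130:271],(340,290));cv2.imwrite("pics/crop1.png",o)
E
```

```text
{'t': np.float64(1.1), 'joints': array([-1.433,  0.491,  1.559, -0.   ,  1.092, -0.106]), 'qvel': array([ 0.001, -0.001,  0.002,  0.   , -0.001,  0.002]), 'tau': array([ 1.0000e-03, -6.1247e+01, -2.5843e+01,  6.9000e-02,  4.5000e-02,
       -0.0000e+00]), 'eef_pos': array([ 150.905, -606.516,  214.654]), 'tcp_rot': array([3.142, 0.   , 0.244]), 'ft_force': array([-0.626, -0.723, -0.053]), 'moment': array([ 0.004, -0.055, -0.012]), 'grip_force': np.float64(0.0), 'opening': np.float64(1.0)}
top sleeve 143 z 29.4 mid bbox [ 449.6 -277.9] ext [34.3 33.8] mean [ 448.7 -278.7]
top wheel 359 z 29.8 mid bbox [ 603.3 -180.6] ext [48.1 47.3] mean [ 603.9 -180.5]
top spindle 80 3 [537.1 171.1] ext [19.5 44.7] 
top spindle 98 44 [531.4 174.6] ext [33.3 28.8] [534.2 179.7  15.2]
top spindle 104 88 [532.  173.7] ext [31.  30.1] [533.9 179.6  13.8]
top spindle 110 9 [533.  173.7] ext [26.6 17.2] [535.3 182.9  13.3]
top spindle 116 9 [532.4 170.6] ext [13.4  5.8] [533.3 179.    9.6]
top spindle 122 26 [530.7 172.7] ext [18.4 12.6] [533.7 179.    9.6]
top spindle 140 32 [530.7 172.4] ext [16.  19.8] 
[... 412 characters left out ...]
indle 85 21 [537.3 173.7] ext [15.  14.1] [533.5 180.7   9.8]
scene spindle 92 8 [538.6 171.8] ext [12.  12.2] [541.5 162.6  10.6]
scene spindle 98 36 [537.8 168.2] ext [32.4 18.2] [534.  181.3  17. ]
scene spindle 104 60 [537.1 174.6] ext [32.9 29.3] [533.7 181.3  13.2]
scene spindle 110 20 [538.  173.6] ext [14.7 14.5] [534.5 179.3   9. ]
scene spindle 116 24 [537.  173.5] ext [17.8 11. ] [534.2 180.2   9.6]
scene spindle 122 64 [537.  173.5] ext [18.8 17.8] [534.3 179.6   9.2]
scene spindle 140 76 [537.1 173.4] ext [19.5 16.1] [534.3 180.5   9.5]
scene spindle 160 64 [536.2 175.6] ext [17.5 17.9] [535.4 176.6   5.7]
knob 446 [630. 148.  75.] 83.21323877312261
spool 250 [ 452. -131.   49.]
```

View pics/crop1.png

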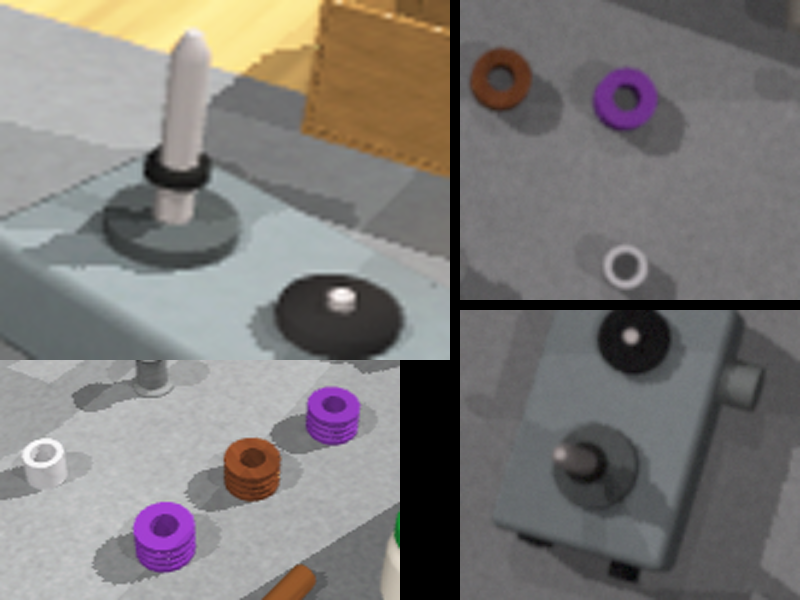

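The crop confirms the choice: the brown ring has three grooves, and its purple neighbours do not match. The sleeve is the bare tube. The spindle carries the black collar, raised by about 24 mm. I estimate spindle (534,180), sleeve (449.5,-278) and wheel (604,-180). I'm moving to above the sleeve.

step_arm([
  {"slide": [0.044, -0.03, 0.01], "roll": 0},
  {"slide": [0.088, -0.06, 0.02], "roll": 0},
  {"slide": [0.132, -0.09, 0.03], "roll": 0},
  {"slide": [0.176, -0.12, 0.04], "roll": 0},
  {"slide": [0.22, -0.15, 0.05], "roll": 0},
], fingers=0.75)

```text
t: 1.82
eef_pos: [329.2, -406.6, 164.6]
tcp_rot: [3.141, -0.0, 0.244]
ft_force: [0.5, -0.5, 0.6]
opening: 0.751
grip_force: 0.0
```

step_arm([
  {"slide": [0.05, -0.032, 0.015], "roll": 0},
  {"slide": [0.1, -0.064, 0.03], "roll": 0},
  {"slide": [0.149, -0.097, 0.045], "roll": 0},
  {"slide": [0.149, -0.097, 0.045], "roll": 0},
])

```text
t: 2.33
eef_pos: [451.0, -274.8, 118.7]
tcp_rot: [-3.14, 0.001, 0.249]
ft_force: [-0.3, -0.1, 1.0]
opening: 0.75
grip_force: 0.0
```

```bash
cat >> h.py <<'E'
def rel(x,y,z):
    """tool-frame slide (m) from measured TCP to world x,y,z"""
    from scipy.spatial.transform import Rotation as R
    s=state(); return (R.from_euler("xyz",s["tcp_rot"]).as_matrix().T@(np.array([x,y,z])-s["eef_pos"])/1000).round(4)
def ring(w,x,y,r,lo,hi):
    m=(np.hypot(w[...,0]-x,w[...,1]-y)<r)&(w[...,2]>lo)&(w[...,2]<hi);P=w[m]
    if len(P)<10: return None
    (cx,cy),rr=cv2.minEnclosingCircle(P[:,:2].astype(np.float32))
    return len(P),np.round([cx,cy,rr],1),P.mean(0).round(1),np.ptp(P[:,:2],axis=0).round(1)
E
python3 - <<'E'
from h import *
s=state();print(s["t"],s["eef_pos"].round(1),s["tcp_rot"].round(3),s["ft_force"].round(2))
c=cam("wrist");cv2.imwrite("pics/w1.png",c["color"][...,::-1]);print(np.linalg.inv(c["camera_from_world"]).round(2))
print(ring(cloud(c),449.5,-278,30,25,34)); print(mark_of("wrist","sleeve_mid"))
for m in mark_of("wrist","sleeve_mid")[:2]: print(onplane(c,*m["uv"],15).round(1))
print(rel(449.5,-278,5))
E
```

```text
2.325 [ 451.  -274.8  118.7] [-3.14e+00  1.00e-03  2.49e-01] [-0.27 -0.13  1.  ]
[[ 2.4000e-01  9.4000e-01  2.5000e-01  5.1942e+02]
 [-9.7000e-01  2.4000e-01  6.0000e-02 -2.5710e+02]
 [-0.0000e+00 -2.6000e-01  9.7000e-01  2.8832e+02]
 [ 0.0000e+00  0.0000e+00  0.0000e+00  1.0000e+00]]
(1315, array([ 446. , -277.8,   18. ]), array([ 446.6, -277.6,   29.2]), array([35.2, 35.4]))
[{'uv': [323.1, 248.1], 'confidence': 0.56}]
[ 446.3 -277.6   15. ]
[ 0.0003 -0.0002  0.1148]
```

View pics/w1.png

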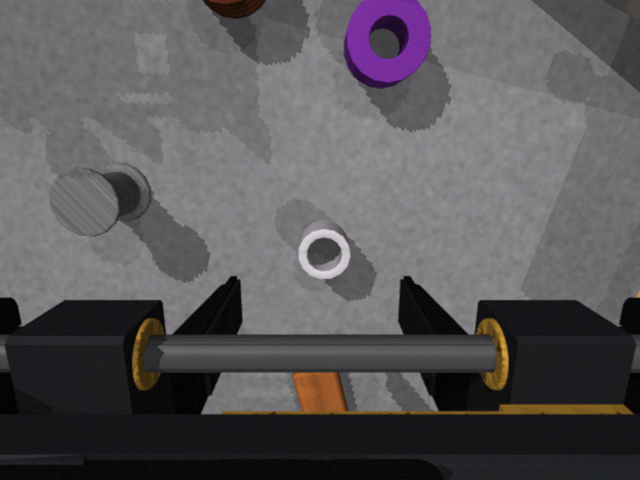

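The wrist picture shows the sleeve at (324,254), centred between the open fingers, with the spool off at (90,200). The arm was still settling when it was taken, so I'll measure again lower down.

step_arm([
  {"slide": [0, 0, 0.025], "roll": 0},
  {"slide": [0, 0, 0.05], "roll": 0},
  {"slide": [0, 0, 0.06], "roll": 0},
  {"slide": [0, 0, 0.06], "roll": 0},
])

```text
t: 2.98
eef_pos: [448.9, -278.5, 59.6]
tcp_rot: [-3.141, 0.0, 0.242]
ft_force: [-0.8, -0.2, 0.5]
opening: 0.749
grip_force: 0.0
```

```bash
python3 - <<'E'
from h import *
c=cam("wrist");w=cloud(c);s=state();print(s["t"],s["eef_pos"].round(1),s["tcp_rot"].round(4))
print(ring(w,448,-278,30,25,34)); 
for m in mark_of("wrist","sleeve_mid")[:2]: print(m,onplane(c,*m["uv"],15).round(1))
print(rel(448,-278,5))
E
```

```text
3.025 [ 449.2 -278.5   60.2] [ 3.1411e+00 -3.0000e-04  2.4280e-01]
(2133, array([ 446.1, -277.9,   17.9]), array([ 446.9, -277.7,   29.1]), array([35.2, 35.5]))
{'uv': [318.3, 270.6], 'confidence': 0.56} [ 446.7 -277.5   15. ]
[-0.0013 -0.0008  0.0554]
```

step_arm([
  {"slide": [-0.001, -0.001, 0.02], "roll": 0},
  {"slide": [-0.0015, -0.001, 0.04], "roll": 0},
  {"slide": [-0.0015, -0.001, 0.053], "roll": 0},
  {"slide": [-0.0015, -0.001, 0.055], "roll": 0},
  {"slide": [-0.0015, -0.001, 0.055], "roll": 0},
])

```text
t: 3.7
eef_pos: [447.9, -277.3, 5.1]
tcp_rot: [3.141, -0.0, 0.244]
ft_force: [0.5, 0.2, 0.4]
opening: 0.749
grip_force: 0.0
```

step_arm([
  {"slide": [0, 0, 0], "roll": 0},
  {"slide": [0, 0, 0], "roll": 0},
  {"slide": [0, 0, 0], "roll": 0},
  {"slide": [0, 0, 0], "roll": 0},
  {"slide": [0, 0, 0], "roll": 0},
], fingers=0.25)

```text
t: 4.32
eef_pos: [447.7, -277.2, 4.7]
tcp_rot: [3.141, -0.0, 0.244]
ft_force: [-0.2, -0.2, 1.7]
opening: 0.361
grip_force: 30.0
```

step_arm([
  {"slide": [0, 0, -0.03], "roll": 0},
  {"slide": [0, 0, -0.08], "roll": 0},
  {"slide": [0, 0, -0.13], "roll": 0},
  {"slide": [0, 0, -0.18], "roll": 0},
  {"slide": [0, 0, -0.22], "roll": 0},
], fingers=0.25)

```text
t: 4.95
eef_pos: [447.6, -277.0, 226.7]
tcp_rot: [3.141, -0.001, 0.244]
ft_force: [0.5, 0.2, -1.7]
opening: 0.367
grip_force: 30.0
```

```bash
python3 - <<'E'
from h import *
c=cam("wrist");w=cloud(c);s=state();p=s["eef_pos"];print(s["t"],p.round(1),s["tcp_rot"].round(4),s["opening"],s["grip_force"])
print(ring(w,p[0],p[1],30,p[2]+18,p[2]+32)); print(rel(534,180,225))
cv2.imwrite("pics/w2.png",c["color"][...,::-1])
E
```

```text
5.0 [ 448.9 -278.   231.2] [ 3.1357 -0.0044  0.2439] 0.36224202714371817 29.999740915372968
(3037, array([ 457.5, -273.8,   26.4]), array([ 454.6, -274.5,  252.9]), array([26.4, 51.2]))
[ 0.1932 -0.4239  0.0045]
```

View pics/w2.png

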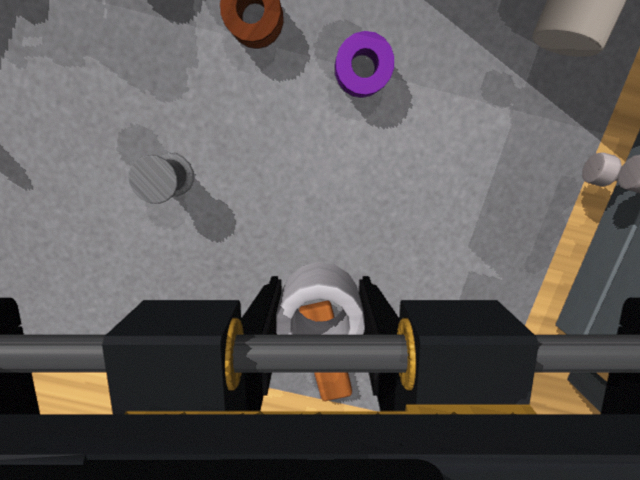

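The sleeve is held level in the fingers, with its rim around (320,300). I'll carry it to a point 60 mm short of the spindle along tool x, so the wrist camera sees both.

step_arm([
  {"slide": [0.015, -0.05, 0.002], "roll": 0},
  {"slide": [0.033, -0.105, 0.003], "roll": 0},
  {"slide": [0.05, -0.16, 0.004], "roll": 0},
  {"slide": [0.067, -0.215, 0.005], "roll": 0},
  {"slide": [0.084, -0.27, 0.005], "roll": 0},
])

```text
t: 5.62
eef_pos: [463.7, 6.9, 219.4]
tcp_rot: [3.142, 0.0, 0.244]
ft_force: [1.1, -0.3, -1.2]
opening: 0.365
grip_force: 30.0
```

step_arm([
  {"slide": [0.02, -0.05, 0], "roll": 0},
  {"slide": [0.038, -0.1, 0], "roll": 0},
  {"slide": [0.049, -0.14, 0], "roll": 0},
  {"slide": [0.049, -0.154, 0], "roll": 0},
  {"slide": [0.049, -0.154, 0], "roll": 0},
])

```text
t: 6.25
eef_pos: [473.9, 166.5, 219.3]
tcp_rot: [3.141, 0.001, 0.245]
ft_force: [0.2, -0.5, -1.7]
opening: 0.361
grip_force: 30.0
```

step_arm([
  {"slide": [0, 0, 0], "roll": 0},
  {"slide": [0, 0, 0], "roll": 0},
])

```text
t: 6.5
eef_pos: [474.6, 165.4, 219.7]
tcp_rot: [3.141, -0.0, 0.242]
ft_force: [0.2, 0.3, -0.8]
opening: 0.364
grip_force: 30.0
```

```bash
cat >> h.py <<'E'
from scipy.optimize import least_squares
def cyl(P,r,x0):
    q=least_squares(lambda q:np.hypot(P[:,0]-q[0],P[:,1]-q[1])-r,x0,loss="soft_l1",f_scale=1.).x
    e=np.hypot(P[:,0]-q[0],P[:,1]-q[1])-r
    return q.round(2),len(P),np.median(abs(e)).round(2)
def look(held_r,br=None,sx=534,sy=180):
    c=cam("wrist");w=cloud(c);s=state();p=s["eef_pos"];print(s["t"],p.round(1),s["tcp_rot"].round(4),s["opening"].round(3),s["ft_force"].round(1))
    col=c["color"].astype(float)
    d=np.hypot(w[...,0]-sx,w[...,1]-sy)
    for lo,hi in((115,140),(140,162)):
        m=(d<16)&(w[...,2]>lo)&(w[...,2]<hi)
        if m.sum()>20: print("spindle",lo,cyl(w[m],10,(sx,sy)))
    m=(d<16)&(w[...,2]>168)&(w[...,2]<180)
    if m.sum(): print("tip",m.sum(),w[m].mean(0).round(1), "top", w[m][:,2].max().round(1))
    m=(d<24)&(d>12)&(w[...,2]>90)&(w[...,2]<125)
    if m.sum()>20: print("collar z pct",np.percentile(w[m][:,2],[50,75,90]).round(1))
    h=np.hypot(w[...,0]-p[0],w[...,1]-p[1]); bright=br(col) if br else np.ones(h.shape,bool)
    m=(h<held_r+8)&(w[...,2]>p[2]-5)&(w[...,2]<p[2]+22)&bright
    if m.sum()>20:
        print("held",cyl(w[m],held_r,p[:2]),"ptp z",w[m][:,2].min().round(1),w[m][:,2].max().round(1))
    m=(h<held_r+8)&(w[...,2]>p[2]+15)&(w[...,2]<p[2]+35)&bright
    print("held top z-tcp",np.round(np.percentile(w[m][:,2]-p[2],[50,90]),1) if m.sum() else None)
    return c,w
E
python3 - <<'E'
from h import *
c,w=look(18,lambda col:(col.min(-1)>110))
cv2.imwrite("pics/w3.png",c["color"][...,::-1]);print(rel(534,180,225))
E
```

```text
Traceback (most recent call last):
  File "h.py", line 36, in look
    c=cam("wrist");w=cloud(c);s=state();p=s["eef_pos"];print(s["t"],p.round(1),s["tcp_rot"].round(4),s["opening"].round(3),s["ft_force"].round(1))
                                                                                                     ^^^^^^^^^^^^^^^^^^
AttributeError: 'float' object has no attribute 'round'
```

```bash
sed -i 's/s\["opening"\].round(3)/round(s["opening"],3)/' h.py
python3 - <<'E'
from h import *
c,w=look(18,lambda col:(col.min(-1)>110))
cv2.imwrite("pics/w3.png",c["color"][...,::-1]);print(rel(534,180,225))
E
```

```text
6.6 [474.5 165.6 219.6] [ 3.1414 -0.      0.2426] 0.363 [-0.6 -0.4 -0.8]
tip 566 [531.3 180.2 172.2] top 176.3
collar z pct [105.2 105.7 106.2]
held (array([472.23, 166.68]), 1317, np.float64(0.45)) ptp z 214.7 241.6
held top z-tcp [24.5 25.5]
[ 0.0612  0.0003 -0.0054]
```

View pics/w3.png

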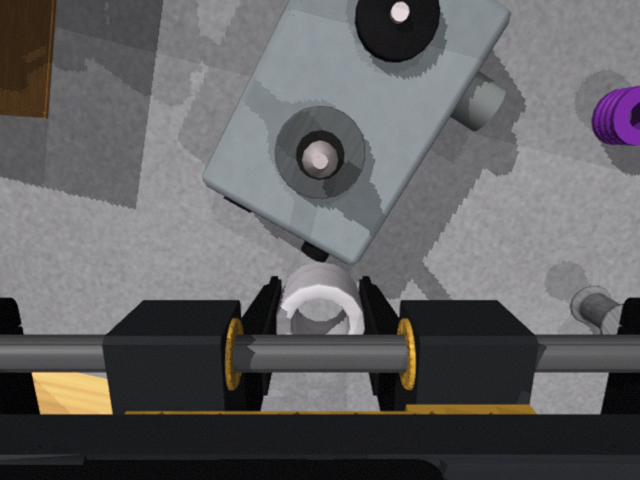

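The wrist picture shows the spindle tip at (319,158) straight ahead, the raised collar around it, and the held sleeve at (321,305). The wrist camera carries a bias of about -3 mm in x, so I use the relative measure: +60.3 mm in x and +0.6 mm in y.

step_arm([
  {"slide": [0.02, 0, 0], "roll": 0},
  {"slide": [0.04, 0.0003, 0], "roll": 0},
  {"slide": [0.058, 0.0006, 0], "roll": 0},
  {"slide": [0.0603, 0.0006, 0], "roll": 0},
  {"slide": [0.0603, 0.0006, 0], "roll": 0},
])

```text
t: 7.22
eef_pos: [532.6, 180.0, 219.4]
tcp_rot: [3.142, 0.001, 0.243]
ft_force: [-0.4, 0.0, -0.3]
opening: 0.363
grip_force: 30.0
```

step_arm([
  {"slide": [0, 0, 0.01], "roll": 0},
  {"slide": [0, 0, 0.022], "roll": 0},
  {"slide": [0, 0, 0.032], "roll": 0},
  {"slide": [0, 0, 0.038], "roll": 0},
  {"slide": [0, 0, 0.04], "roll": 0},
])

```text
t: 7.85
eef_pos: [532.9, 180.4, 179.1]
tcp_rot: [3.142, 0.001, 0.244]
ft_force: [0.3, -0.4, -0.6]
opening: 0.361
grip_force: 30.0
```

```bash
python3 - <<'E'
from h import *
c,w=look(18,lambda col:(col.min(-1)>110))
cv2.imwrite("pics/w4.png",cv2.resize(c["color"][240:400,220:420,::-1],(800,600)))
t=cam("scene"); cv2.imwrite("pics/s4.png",cv2.resize(t["color"][60:220,300:480,::-1],(800,600)))
E
```

```text
7.9 [533.  180.4 179.2] [3.1415e+00 4.0000e-04 2.4380e-01] 0.365 [ 0.6  0.1 -0.2]
spindle 115 (array([530.69, 180.22]), 373, np.float64(0.13))
spindle 140 (array([530.73, 180.24]), 122, np.float64(0.12))
tip 521 [531.4 179.5 176.5] top 180.0
collar z pct [105.1 105.6 106.1]
held (array([530.65, 181.61]), 1393, np.float64(0.45)) ptp z 174.3 201.2
held top z-tcp [24.4 25.3]
```

View pics/w4.png

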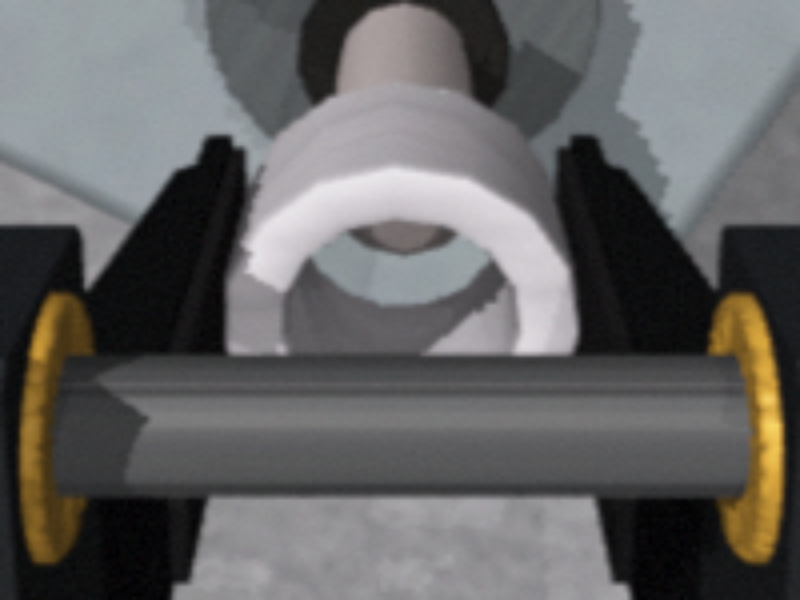

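The crop shows the spindle edges (338–468, centre 403) lined up with the sleeve's outer edges (228–578, centre 403). The tip is visible inside the bore at (402,235), so I'm lowering while watching the force.

step_arm([
  {"slide": [0, 0, 0.004], "roll": 0},
  {"slide": [0, 0, 0.008], "roll": 0},
  {"slide": [0, 0, 0.012], "roll": 0},
  {"slide": [0, 0, 0.016], "roll": 0},
  {"slide": [0, 0, 0.02], "roll": 0},
])

```text
t: 8.57
eef_pos: [533.0, 180.4, 159.3]
tcp_rot: [3.141, 0.0, 0.244]
ft_force: [-0.0, 0.3, 0.1]
opening: 0.364
grip_force: 30.0
```

```bash
python3 - <<'E'
from h import *
c,w=look(18,lambda col:(col.min(-1)>110)); print(state()["moment"].round(2))
E
```

```text
8.625 [532.8 180.3 158.8] [3.1415e+00 7.0000e-04 2.4380e-01] 0.364 [ 0.  -0.1 -0.1]
spindle 115 (array([530.71, 180.2 ]), 196, np.float64(0.13))
spindle 140 (array([538.17, 179.87]), 367, np.float64(2.6))
tip 1603 [535.8 180.  173.1] top 180.0
collar z pct [105.  105.6 106. ]
held (array([529.74, 187.49]), 1620, np.float64(2.7)) ptp z 154.6 180.8
held top z-tcp [24.8 25.8]
[-0.04  0.01 -0.04]
```

step_arm([
  {"slide": [0, 0, 0.01], "roll": 0},
  {"slide": [0, 0, 0.022], "roll": 0},
  {"slide": [0, 0, 0.034], "roll": 0},
  {"slide": [0, 0, 0.042], "roll": 0},
  {"slide": [0, 0, 0.045], "roll": 0},
])

```text
t: 9.25
eef_pos: [532.9, 180.3, 113.9]
tcp_rot: [3.142, 0.001, 0.244]
ft_force: [0.3, 0.6, -0.4]
opening: 0.363
grip_force: 30.0
```

step_arm([
  {"slide": [0, 0, 0.0005], "roll": 0},
  {"slide": [0, 0, 0.001], "roll": 0},
  {"slide": [0, 0, 0.0015], "roll": 0},
  {"slide": [0, 0, 0.002], "roll": 0},
])

```text
t: 9.75
eef_pos: [533.1, 180.4, 112.8]
tcp_rot: [3.141, -0.0, 0.244]
ft_force: [-0.1, -0.1, -1.1]
opening: 0.36
grip_force: 30.0
```

step_arm([
  {"slide": [0, 0, 0.0005], "roll": 0},
  {"slide": [0, 0, 0.001], "roll": 0},
  {"slide": [0, 0, 0.001], "roll": 0},
])

```text
t: 10.12
eef_pos: [533.0, 180.4, 111.5]
tcp_rot: [3.142, 0.0, 0.244]
ft_force: [1.0, 0.9, -1.2]
opening: 0.366
grip_force: 30.0
```

step_arm([
  {"slide": [0, 0, 0.0005], "roll": 0},
  {"slide": [0, 0, 0.001], "roll": 0},
  {"slide": [0, 0, 0.001], "roll": 0},
])

```text
t: 10.5
eef_pos: [533.0, 180.4, 110.5]
tcp_rot: [3.141, 0.0, 0.244]
ft_force: [0.5, -0.2, -0.2]
opening: 0.368
grip_force: 30.0
```

step_arm([
  {"slide": [0, 0, 0.0005], "roll": 0},
  {"slide": [0, 0, 0.001], "roll": 0},
  {"slide": [0, 0, 0.001], "roll": 0},
])

```text
t: 10.88
eef_pos: [533.1, 180.4, 110.0]
tcp_rot: [3.141, -0.0, 0.244]
ft_force: [-2.2, -1.2, 5.3]
opening: 0.361
grip_force: 30.0
```

```bash
python3 - <<'E'
from h import *
s=state();print(s["t"],s["eef_pos"].round(1),s["ft_force"].round(2))
t=cam("scene"); cv2.imwrite("pics/s4.png",cv2.resize(t["color"][90:210,320:440,::-1],(600,600)))
w=cloud(t); m=(np.hypot(w[...,0]-534,w[...,1]-180)<24)&(w[...,2]>90)&(w[...,2]<140)
print(m.sum())
E
```

```text
10.875 [533.1 180.4 110. ] [-2.17 -1.24  5.33]
191
```

View pics/s4.png

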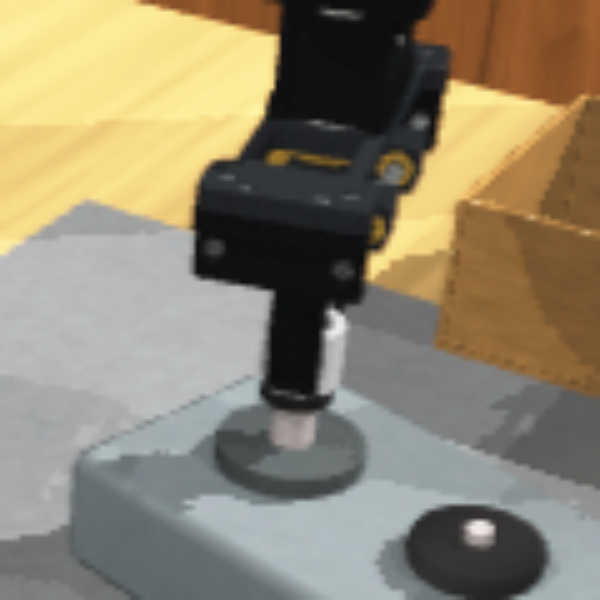

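The picture shows the sleeve sitting on the collar inside the fingers, around (330,350), and the 5 N of force confirms contact. Releasing and rising.

step_arm([
  {"slide": [0, 0, 0], "roll": 0},
  {"slide": [0, 0, 0], "roll": 0},
  {"slide": [0, 0, 0], "roll": 0},
  {"slide": [0, 0, 0], "roll": 0},
], fingers=0.6)

```text
t: 11.42
eef_pos: [533.0, 180.4, 109.5]
tcp_rot: [3.142, 0.0, 0.244]
ft_force: [0.2, 0.4, 0.5]
opening: 0.6
grip_force: 0.0
```

step_arm([
  {"slide": [0, 0, -0.01], "roll": 0},
  {"slide": [0, 0, -0.03], "roll": 0},
  {"slide": [0, 0, -0.06], "roll": 0},
  {"slide": [0, 0, -0.09], "roll": 0},
  {"slide": [0, 0, -0.11], "roll": 0},
])

```text
t: 12.05
eef_pos: [533.3, 180.4, 221.7]
tcp_rot: [3.141, -0.002, 0.244]
ft_force: [0.3, -0.5, 0.0]
opening: 0.597
grip_force: 0.0
```

```bash
python3 - <<'E'
from h import *
print(rel(604,-180,110),state()["eef_pos"].round(1),state()["ft_force"].round(1))
for n in ("top","scene"):
    t=cam(n);w=cloud(t); d=np.hypot(w[...,0]-534,w[...,1]-180)
    m=(d<22)&(w[...,2]>107)&(w[...,2]<137); 
    if m.sum()>10: print(n,cyl(w[m&(d>13)],18,(534,180)),np.percentile(w[m&(d>12)][:,2],[50,90,98]))
E
```

```text
[-0.0186  0.3668  0.1118] [533.3 180.4 221.7] [ 0.3 -0.5  0. ]
top (array([535.16, 179.68]), 86, np.float64(0.56)) [130.27597808 135.71958873 136.83847538]
scene (array([534.06, 181.27]), 209, np.float64(0.94)) [124.21265436 134.46091819 135.75269815]
```

The sleeve is on the collar, top at about 135 mm. Next, the wheel.

step_arm([
  {"slide": [-0.003, 0.06, 0], "roll": 0},
  {"slide": [-0.006, 0.12, 0], "roll": 0},
  {"slide": [-0.009, 0.18, 0.02], "roll": 0},
  {"slide": [-0.012, 0.235, 0.04], "roll": 0},
  {"slide": [-0.015, 0.29, 0.06], "roll": 0},
], fingers=0.72)

```text
t: 12.78
eef_pos: [588.3, -106.5, 158.4]
tcp_rot: [-3.141, 0.001, 0.244]
ft_force: [0.9, 0.4, 1.2]
opening: 0.717
grip_force: 0.0
```

step_arm([
  {"slide": [-0.002, 0.04, 0.03], "roll": 0},
  {"slide": [-0.003, 0.07, 0.055], "roll": 0},
  {"slide": [-0.0036, 0.077, 0.09], "roll": 0},
  {"slide": [-0.0036, 0.077, 0.1], "roll": 0},
  {"slide": [-0.0036, 0.077, 0.1], "roll": 0},
])

```text
t: 13.4
eef_pos: [603.3, -179.7, 59.3]
tcp_rot: [-3.141, 0.001, 0.244]
ft_force: [0.0, -0.2, -0.7]
opening: 0.719
grip_force: 0.0
```

```bash
python3 - <<'E'
from h import *
c=cam("wrist");w=cloud(c);s=state();print(s["t"],s["eef_pos"].round(1),s["tcp_rot"].round(4))
print(ring(w,602,-179,36,25,34)); 
for m in mark_of("wrist","wheel_mid")[:3]: print(m,onplane(c,*m["uv"],15).round(1))
print(rel(603,-180,5))
E
```

```text
13.45 [ 603.8 -179.8   60.2] [ 3.1413e+00 -3.0000e-04  2.4440e-01]
(5417, array([ 601.1, -179.5,   25.2]), array([ 602.1, -179.1,   29.5]), array([50.2, 49.4]))
{'uv': [146.5, 183.5], 'confidence': 0.89} [626.4 -79.1  15. ]
{'uv': [317.2, 270.4], 'confidence': 0.69} [ 601.2 -178.1   15. ]
[-0.0011 -0.0001  0.0557]
```

The wheel measures (604,-180), so it is centred under the TCP. Going down and gripping.

step_arm([
  {"slide": [0, 0, 0.02], "roll": 0},
  {"slide": [0, 0, 0.04], "roll": 0},
  {"slide": [0, 0, 0.053], "roll": 0},
  {"slide": [0, 0, 0.055], "roll": 0},
  {"slide": [0, 0, 0.055], "roll": 0},
])

```text
t: 14.12
eef_pos: [603.8, -180.3, 4.8]
tcp_rot: [3.141, -0.0, 0.244]
ft_force: [-0.1, -0.4, 0.8]
opening: 0.721
grip_force: 0.0
```

step_arm([
  {"slide": [0, 0, 0], "roll": 0},
  {"slide": [0, 0, 0], "roll": 0},
  {"slide": [0, 0, 0], "roll": 0},
  {"slide": [0, 0, 0], "roll": 0},
], fingers=0.4)

```text
t: 14.62
eef_pos: [603.7, -180.3, 5.0]
tcp_rot: [3.141, -0.0, 0.244]
ft_force: [-0.1, 0.5, 5.1]
opening: 0.527
grip_force: 30.0
```

step_arm([
  {"slide": [0, 0, -0.03], "roll": 0},
  {"slide": [0, 0, -0.08], "roll": 0},
  {"slide": [0, 0, -0.13], "roll": 0},
  {"slide": [0, 0, -0.18], "roll": 0},
  {"slide": [0, 0, -0.22], "roll": 0},
])

```text
t: 15.25
eef_pos: [603.5, -180.2, 226.7]
tcp_rot: [3.141, -0.001, 0.244]
ft_force: [-0.1, 0.7, -0.1]
opening: 0.529
grip_force: 30.0
```

```bash
python3 - <<'E'
from h import *
s=state();print(s["eef_pos"].round(1),s["opening"],s["grip_force"],rel(533,180.4,225))
E
```

```text
[ 603.5 -180.2  226.7] 0.5287876423141373 29.999933755025268 [ 0.0186 -0.367   0.0014]
```

step_arm([
  {"slide": [-0.008, -0.055, 0], "roll": 0},
  {"slide": [-0.015, -0.11, 0.003], "roll": 0},
  {"slide": [-0.022, -0.165, 0.006], "roll": 0},
  {"slide": [-0.029, -0.22, 0.006], "roll": 0},
  {"slide": [-0.036, -0.275, 0.006], "roll": 0},
])

```text
t: 15.88
eef_pos: [501.3, 79.4, 218.5]
tcp_rot: [3.142, 0.0, 0.243]
ft_force: [1.3, 0.1, -0.8]
opening: 0.526
grip_force: 30.0
```

step_arm([
  {"slide": [-0.003, -0.05, 0], "roll": 0},
  {"slide": [-0.0054, -0.085, 0], "roll": 0},
  {"slide": [-0.0054, -0.092, 0], "roll": 0},
  {"slide": [-0.0054, -0.092, 0], "roll": 0},
  {"slide": [-0.0054, -0.092, 0], "roll": 0},
])

```text
t: 16.5
eef_pos: [475.2, 165.0, 218.5]
tcp_rot: [3.141, 0.0, 0.243]
ft_force: [-0.6, -0.2, -0.5]
opening: 0.526
grip_force: 30.0
```

```bash
python3 - <<'E'
from h import *
c,w=look(25,lambda col:(col[...,0]>col[...,2]*1.3)&(col[...,0]>40))
print(rel(534,180,220))
d=np.hypot(w[...,0]-531,w[...,1]-180);m=(d<20)&(d>12)&(w[...,2]>131)&(w[...,2]<138);print("sleeve ring",m.sum(),ring(w,531,180,21,131,138))
E
```

```text
16.55 [475.2 165.  218.5] [3.1414e+00 2.0000e-04 2.4250e-01] 0.526 [ 0.1  0.2 -1.3]
spindle 115 (array([535.35, 180.39]), 967, np.float64(2.91))
tip 569 [531.2 180.2 172.2] top 176.1
held (array([472.45, 164.97]), 2338, np.float64(0.64)) ptp z 213.6 240.5
held top z-tcp [24.5 25.3]
[ 0.0607 -0.0005 -0.0015]
sleeve ring 1377 (1454, array([531.1, 180.6,  17.9]), array([532.2, 181. , 134.7]), array([35.3, 35.3]))
```

step_arm([
  {"slide": [0.02, -0.0002, 0], "roll": 0},
  {"slide": [0.04, -0.0004, 0], "roll": 0},
  {"slide": [0.058, -0.0006, 0], "roll": 0},
  {"slide": [0.0603, -0.0006, 0], "roll": 0},
  {"slide": [0.0603, -0.0006, 0], "roll": 0},
])

```text
t: 17.18
eef_pos: [532.8, 180.5, 218.3]
tcp_rot: [3.141, 0.001, 0.243]
ft_force: [0.3, 0.8, -0.5]
opening: 0.529
grip_force: 30.0
```

step_arm([
  {"slide": [0, 0, 0.012], "roll": 0},
  {"slide": [0, 0, 0.025], "roll": 0},
  {"slide": [0, 0, 0.034], "roll": 0},
  {"slide": [0, 0, 0.038], "roll": 0},
  {"slide": [0, 0, 0.042], "roll": 0},
])

```text
t: 17.8
eef_pos: [533.3, 181.1, 176.4]
tcp_rot: [3.142, -0.0, 0.244]
ft_force: [-0.5, -0.4, -1.2]
opening: 0.527
grip_force: 30.0
```

step_arm([
  {"slide": [0, 0, 0.004], "roll": 0},
  {"slide": [0, 0, 0.008], "roll": 0},
  {"slide": [0, 0, 0.012], "roll": 0},
  {"slide": [0, 0, 0.016], "roll": 0},
  {"slide": [0, 0, 0.018], "roll": 0},
])

```text
t: 18.42
eef_pos: [533.1, 181.0, 158.3]
tcp_rot: [3.142, 0.0, 0.244]
ft_force: [-0.4, -0.4, -1.4]
opening: 0.53
grip_force: 30.0
```

step_arm([
  {"slide": [0, 0, 0.004], "roll": 0},
  {"slide": [0, 0, 0.008], "roll": 0},
  {"slide": [0, 0, 0.012], "roll": 0},
  {"slide": [0, 0, 0.015], "roll": 0},
  {"slide": [0, 0, 0.016], "roll": 0},
])

```text
t: 19.05
eef_pos: [533.1, 181.0, 142.4]
tcp_rot: [3.141, 0.0, 0.244]
ft_force: [0.5, 1.1, -0.4]
opening: 0.528
grip_force: 30.0
```

step_arm([
  {"slide": [0, 0, 0.0005], "roll": 0},
  {"slide": [0, 0, 0.001], "roll": 0},
  {"slide": [0, 0, 0.0015], "roll": 0},
  {"slide": [0, 0, 0.0015], "roll": 0},
])

```text
t: 19.55
eef_pos: [533.2, 181.1, 141.1]
tcp_rot: [3.141, -0.0, 0.244]
ft_force: [-0.1, -0.1, -0.8]
opening: 0.525
grip_force: 30.0
```

step_arm([
  {"slide": [0, 0, 0.0005], "roll": 0},
  {"slide": [0, 0, 0.001], "roll": 0},
  {"slide": [0, 0, 0.001], "roll": 0},
])

```text
t: 19.92
eef_pos: [533.3, 181.1, 140.3]
tcp_rot: [3.142, -0.0, 0.244]
ft_force: [-0.8, -0.1, 2.7]
opening: 0.528
grip_force: 30.0
```

Contact at 2.7 N. I'll hold briefly, then press down along the axis.

step_arm([
  {"slide": [0, 0, 0], "roll": 0},
  {"slide": [0, 0, 0], "roll": 0},
  {"slide": [0, 0, 0], "roll": 0},
])

```text
t: 20.3
eef_pos: [533.3, 181.1, 140.3]
tcp_rot: [3.141, -0.0, 0.244]
ft_force: [-1.5, -0.1, 5.0]
opening: 0.528
grip_force: 30.0
```

step_arm([
  {"slide": [0, 0, 0.003], "roll": 0},
  {"slide": [0, 0, 0.006], "roll": 0},
  {"slide": [0, 0, 0.009], "roll": 0},
  {"slide": [0, 0, 0.012], "roll": 0},
  {"slide": [0, 0, 0.015], "roll": 0},
])

```text
t: 20.92
eef_pos: [533.3, 181.1, 125.2]
tcp_rot: [3.141, -0.0, 0.244]
ft_force: [-0.9, 0.0, 5.8]
opening: 0.527
grip_force: 30.0
```

step_arm([
  {"slide": [0, 0, 0.002], "roll": 0},
  {"slide": [0, 0, 0.004], "roll": 0},
  {"slide": [0, 0, 0.005], "roll": 0},
])

```text
t: 21.3
eef_pos: [533.3, 181.0, 120.1]
tcp_rot: [3.141, -0.0, 0.244]
ft_force: [-1.2, 0.3, 4.0]
opening: 0.528
grip_force: 30.0
```

step_arm([
  {"slide": [0, 0, 0.001], "roll": 0},
  {"slide": [0, 0, 0.0015], "roll": 0},
])

```text
t: 21.55
eef_pos: [533.3, 181.1, 118.7]
tcp_rot: [3.142, -0.0, 0.244]
ft_force: [-0.4, 0.1, 4.9]
opening: 0.527
grip_force: 30.0
```

step_arm([
  {"slide": [0, 0, 0.0005], "roll": 0},
  {"slide": [0, 0, 0.001], "roll": 0},
])

```text
t: 21.8
eef_pos: [533.3, 181.1, 117.9]
tcp_rot: [3.141, -0.0, 0.244]
ft_force: [-2.3, -0.8, 11.9]
opening: 0.526
grip_force: 30.0
```

step_arm([
  {"slide": [0, 0, 0.0005], "roll": 0},
  {"slide": [0, 0, 0.001], "roll": 0},
])

```text
t: 22.05
eef_pos: [533.5, 181.1, 117.7]
tcp_rot: [3.141, -0.001, 0.244]
ft_force: [-4.5, 0.1, 20.4]
opening: 0.528
grip_force: 30.0
```

The force rose to 20 N with travel stopped at TCP 117.8 mm, where I expected the collar to be home. Releasing.

step_arm([
  {"slide": [0, 0, 0], "roll": 0},
  {"slide": [0, 0, 0], "roll": 0},
  {"slide": [0, 0, 0], "roll": 0},
  {"slide": [0, 0, 0], "roll": 0},
], fingers=0.75)

```text
t: 22.55
eef_pos: [533.1, 181.0, 116.3]
tcp_rot: [3.141, 0.0, 0.244]
ft_force: [0.2, -0.2, -0.7]
opening: 0.748
grip_force: 0.0
```

step_arm([
  {"slide": [0, 0, -0.01], "roll": 0},
  {"slide": [0, 0, -0.04], "roll": 0},
  {"slide": [0, 0, -0.08], "roll": 0},
  {"slide": [0, 0, -0.12], "roll": 0},
  {"slide": [0, 0, -0.13], "roll": 0},
])

```text
t: 23.18
eef_pos: [533.8, 181.2, 249.6]
tcp_rot: [3.141, -0.004, 0.244]
ft_force: [-0.2, 0.4, -0.6]
opening: 0.748
grip_force: 0.0
```

step_arm([
  {"slide": [-0.04, 0.03, 0], "roll": 0},
  {"slide": [-0.08, 0.06, 0], "roll": 0},
  {"slide": [-0.1, 0.08, 0], "roll": 0},
  {"slide": [-0.1, 0.08, 0], "roll": 0},
])

```text
t: 23.68
eef_pos: [454.6, 78.3, 246.6]
tcp_rot: [3.142, 0.001, 0.242]
ft_force: [0.6, 0.0, -0.3]
opening: 0.747
grip_force: 0.0
```

```bash
python3 - <<'E'
from h import *
for n,b in (("top",0),("scene",-1)):
    t=cam(n);w=cloud(t);d=np.hypot(w[...,0]-534,w[...,1]-180)
    m=(d<28)&(d>13)&(w[...,2]>136)&(w[...,2]<150);print(n,m.sum(),"wheel top",np.median(w[m][:,2]).round(1),ring(w,534,180,29,139,148))
    for lo,hi,r in((114,139,25),(86,112,18)):
        m=(d<r+5)&(d>r-6)&(w[...,2]>lo)&(w[...,2]<hi)
        if m.sum()>15: print(lo,cyl(w[m],r,(534,180)))
cv2.imwrite("pics/s9.png",cv2.resize(t["color"][90:240,300:480,::-1],(720,600)));print(state()["t"])
E
```

```text
top 181 wheel top 142.4 (189, array([537.6, 179.9,  24.4]), array([546.1, 179.1, 142.7]), array([23. , 48.6]))
114 (array([532.68, 180.43]), 26, np.float64(0.41))
scene 155 wheel top 142.1 (175, array([533.7, 180.4,  25.4]), array([536.7, 174.1, 142.5]), array([47.7, 49. ]))
114 (array([532.97, 182.67]), 221, np.float64(0.88))
86 (array([534.31, 180.88]), 143, np.float64(0.88))
23.775
```

View pics/s9.png

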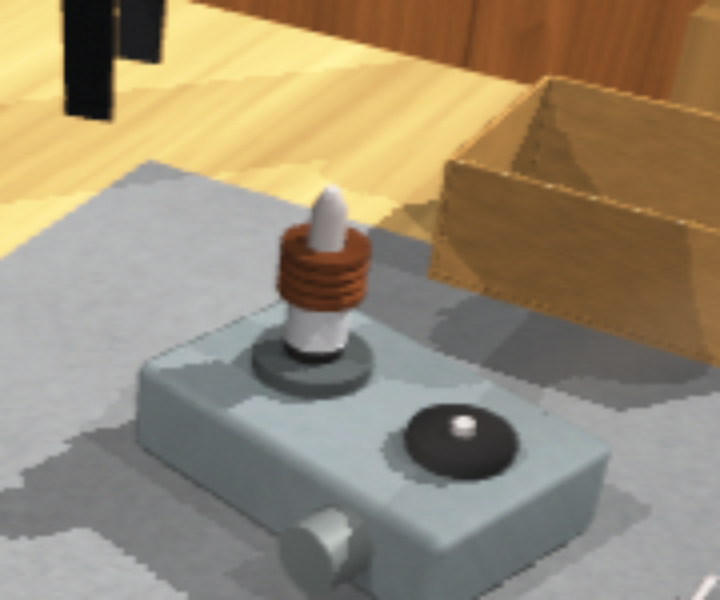

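The picture shows the collar on the shoulder (315,350), the sleeve above it (318,328) and the wheel on top (325,268), with the stack top at about 142.5 mm against 143 mm expected. The gripper is clear at top left (90,60), so I'm handing in.

```bash
python3 -c "
from cell import env;print(env.job_done())"
```

```text
the job is handed in; nothing more can be done
None
```

The sleeve and then the brown wheel are on the spindle, the collar is pressed home on the shoulder (stack top measured at about 142.5 mm, 143 mm expected), the gripper is clear, and the job was handed in at about 24 s with no verdict returned.

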